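Turn the leaf canister's label to the scanner and read it

ROBOT

A 6-joint arm with a two-finger parallel gripper is mounted at the origin on the work surface. World frame = base frame: x ahead of the robot, y to its left, z up, the work surface at z = 0. Lengths are in m, angles in degrees, forces in N, time in s.
With the tool pointing down it reaches from about 0.15 to 0.775 m from the base axis. Payload 6.1 kg.
Tool frame: the origin (TCP) lies on the centre line of the jaws, within the pads' length; the fingertips stand 11 mm ahead of it and the grasp point (between the pads) lies 8 mm behind it (robot.tip_extent is the z of the fingertips in the tool frame, in m); z points along the fingers, y is the line along which they close (so a half turn about z gives the same grasp; the last joint's range is limited). The gripper opens to 85 mm and grips with 20 to 120 N. Pads are 22 mm wide; open, the fingers measure 114 mm over their backs; the gripper's body (76 mm by 85 mm) begins 54 mm behind the grasp point. The pads swing forward as they close: fully open they stand 13 mm farther back than shut.
Start: joints at [73.052, 7.208, -2.269, 80.523, 0, 90], TCP at [0.153, 0.502, 0.242] pointing down, gripper open.
Joint ranges: [-155.77, 155.77], [-54.66, 111.73], [-72.52, 77.12], [-102.08, 115.82], [-83.92, 84.16], [-180, 180]. Speed limits (degrees/s): [136.94, 136.94, 172.46, 180, 180, 180].

INTERFACE

Orientations are given as a 3x3 rotation matrix whose columns are the frame's x, y, z axes.
In Python, from rig import robot gives the robot as it stands.
- The arm moves only by the tool move_arm, never from a script. Its argument "steps" is a list of rows, each an object of numbers: "jaw": the closure, from 0 (fully open) to 1 (shut); "dx", "dy", "dz": the shift along the tool's x, y, z in m; "ax", "ay", "az": the turn, a rotation vector about the tool's x, y, z in degrees. In form: [{"jaw": .., "dx": .., "dy": .., "dz": .., "ax": .., "ay": .., "az": ..}, ...]. A call has 1 to 5 rows; each row shifts and turns the commanded pose from where the row before left it, along the tool's axes as they then stand; what a row does not reach is not made up. A row lasts 1/8 s, in which the tool goes at most 62.5 mm and 10.7 degrees, less where a joint would pass 70% of its speed; a pose out of reach is approached as far as the arm can. A call with a gripper value outside its range is refused whole. The fingers move at their own pace and stop on an object; "force" is the grip in N (left out, the last holds). Time passes only in rows, so rows that do not move let the fingers close. It gives the time, the measured TCP pose, the force, the opening and the grip force at its end, in the units of the state.
- robot.observe(): the state, without advancing time (a new reading comes with each control period).
- robot.grab_frame(name): name is "scene" or "side" or "wrist"; returns the picture (480x640x3 uint8, red, green, blue); there is no depth.
- robot.camera_info(name): a dict with "camera_matrix" (3x3 intrinsics, pixels), "R" (3x3) and "t" (3): a world point X has camera coordinates R X + t. Camera axes: x right, y down, z forward; pixel columns grow to the right and rows downward; lengths in m; the calibration is good to about 2 mm. The wrist camera is an equidistant fisheye: a pixel r from the principal point sees the ray r / f radians off the axis. A picture is of the moment at which its call begins: read the wrist's pose just before it. camera_info takes no time and is no camera call; for the wrist camera it gives the pose at the moment of the call.
- robot.close_job(): hands the job in; it is judged then, once.
The state is a dict: "time_s": time; "joint_pos": joint angles; "joint_velocities": joint speeds; "effort": joint torques, N m; "ee_pos": TCP position; "orientation": TCP orientation; "wrist_force": force on the tool from outside, world axes, zero at the start; "ft_torque": the same for the moment, N m; "opening": finger opening in m; "grip_force": force on a finger pad.
Only numpy, scipy, OpenCV 4.12 (cv2) and the standard library are available. Lean on these libraries where they do the work, as an engineer would, in place of code of your own. Each camera call takes 0.05 s, during which the arm holds its last target. There are 200 camera calls.

TASK

Roll the big metal canister in its turning stand until its bar-marked paper label squarely faces the scanner head, in line with the stand's two pointers. It is too wide to grip, so press a closed fingertip on top of it, gently because the thin tin dents, and stroke it round. Take the finger off the canister, then press the scanner's button fully down and let it come up again, leaving the canister so turned and the jar, book and dish where they are.

Things in the scene. Friction and masses are not known exactly. Their poses are not given: they have to be found in the camera images.
- stand: Turning stand, fixed: base 150 x 210 x 12 mm, two upright grey cheeks (60 x 12 mm, centred at y = +-94 mm, rounded tops 108 mm high) holding the canister. Origin on the table under the canister's middle; y along the canister, -x the scanner's side. On each cheek a steel pointer 8 mm wide sticks out on the -x side, 30 degrees above level, to 61 mm from the axis (label middle belongs in line).
- spindle_centre (a point): Middle of the canister, on its axis, 78 mm above the table; axes as the stand's. Canister: closed bare-metal tin, 90 mm diameter, 160 mm long, level along the stand's y, hard smooth skin. It sits 3 mm off its spindle, so as it turns its crest rises and falls between 120 and 126 mm above the table. More than 45 N of contact on it, even for an instant, dents it; press far more lightly.
- canister (a joint): Turn of the canister about the stand's +y axis, rad. 0 = label's middle squarely to the scanner (30 degrees above level on the stand's -x side); positive = label gone up over the top to the +x side (1.05 = on the crest, 2.6 = level on the far side). Starts at 1.0 to 2.4, stops at -3.1 and 3.1. Dragging the crest towards the stand's -x lowers it, some 1 rad per 45 mm.
- label_centre (a point): Middle of the label on the canister's skin, 42 to 48 mm from the axis; turns with it. The label is a strip of pale paper 24 mm wide round the tin, 144 mm long along it, with dark bars.
- crest (a point): Point fixed 45 mm above spindle_centre: the crest, give or take its 3 mm run-out. Free skin within 75 mm along y either way. The stiff spindle takes 1.8 N along the skin to turn, and stays where it is left. Pressed by an upright closed fingertip with 6 to 12 N the skin follows it across the crest (some 25 mm a stroke); lighter it slips; a leaning, harder pressed finger chatters.
- scanner: Label scanner, fixed, same yaw as the stand, origin on the table under the canister's axis, up to 30 mm along y from the stand's. In its frame, mm: grey foot 80 x 230 x 10 centred at x -135, y -50; column 26 x 30, 129 high, at x -140; button box 50 x 50, 40 high, at x -135, y -125.
- scanner_head (a point): Centre of the scanner's head: grey block 44 x 66 (along y) x 42 mm on the column, at x -110, z 141.5 mm in the scanner's frame, tilted 30 degrees so its black window looks down at the canister across a 60 mm gap. Its top edge is 171 mm above the table.
- read_button_top (a point): Centre of the top face of the scanner's black round button, 28 mm diameter, on the button box; it is pressed straight down.
- read_button (a joint): How far the button is pressed, m: 0 = up, 0.006 = fully down (spring, 4 N when fully down); it comes up by itself when let go.
- size_jar: Bystander: amber glass jar with a steel lid, 60 mm diameter, 75 mm high, loose, upright; origin under its middle.
- leaf_book: Bystander: flat cardboard leaf book, 90 x 90 x 22 mm, loose; origin under its middle.
- dish: Bystander: white ceramic dish, 84 mm diameter, 28 mm high, loose; origin under its middle.
There are look-alikes about, which are no part of the job. What is shaped like the scanner but brown is not meant.

How it is judged (in metres and radians):
On the way, in this order (a step that is already met when the one before it is completed fails the run):
1. the label faces the scanner (within 0.14 rad) with nothing touching the canister (value of joint canister between -0.14 and 0.14 rad and contact force between canister and anything else below 0.2 N and value of joint read_button below 0.003 m), for 0.2 s.
2. the scanner's button is pressed down by at least 4.5 mm while the label faces it (value of joint canister between -0.14 and 0.14 rad and contact force between canister and anything else below 0.2 N and value of joint read_button above 0.0045 m), for 0.05 s.
At the end, for the whole second after the job is handed in: The label's middle is within 0.14 rad (8 degrees) of facing the scanner squarely, nothing touches the canister, the button is up again (under 1.5 mm), and jar, book and dish are within 30 mm of where they began (value of joint canister between -0.14 and 0.14 rad and contact force between canister and anything else below 0.2 N and value of joint read_button below 0.0015 m and distance of each of size_jar, leaf_book, dish from where it was at the start of the episode below 0.03 m).
It fails at once if the canister is pressed with more than 45 N (dented) (contact force between canister and anything else above 45 N).
It fails at once if the jar, book or dish is moved more than 30 mm (distance of any of size_jar, leaf_book, dish from where it was at the start of the episode above 0.03 m).
It also fails if it takes over 64 s, if anything falls off the work surface, if the arm or the gripper's body presses on something with over 40 N, if the wrist force passes 120 N, or if a joint passes its speed limit or range.

## Working session

There is one attempt and no reset: what is moved stays moved. The work goes in short steps, Python scripts to look and compute and a tool call to move; the robot and the scene stay as the last step left them, time stands still between calls to the robot, and variables do not carry over. Pictures are saved under pics/ and viewed, at most 10 in all, crops included, and the job is handed in when it is done.

Besides the shell and the picture viewer there is one more tool, called after "Request:" as name([rows], argument=value, ...), one row to a line, values as JSON. move_arm: Moves the arm, as the interface text tells. Its arguments: {"type":"object","properties":{"steps":{"type":"array","items":{"type":"object","properties":{"jaw":{"type":"number"},"dx":{"type":"number"},"dy":{"type":"number"},"dz":{"type":"number"},"ax":{"type":"number"},"ay":{"type":"number"},"az":{"type":"number"}}}},"force":{"type":"number"}},"required":["steps"]}

```bash
mkdir -p pics; ls; python3 - <<'E'
from rig import robot
import cv2,numpy as np
s=robot.observe();print(s)
for n in("scene","side"):
    f=robot.grab_frame(n);cv2.imwrite(f"pics/{n}0.png",f[:,:,::-1]);c=robot.camera_info(n);print(n,c)
E
```

```text
pics
{'time_s': 0.0, 'joint_pos': array([ 7.30503085e+01,  7.24221699e+00, -2.32736942e+00,  8.05241519e+01,
        9.52440349e-04,  9.00011078e+01]), 'joint_velocities': array([ 0.02242026,  0.02414475,  0.0037213 ,  0.06048244, -0.02810288,
        0.03625292]), 'effort': array([ 8.08054074e-05, -4.35915971e+01,  3.52923596e+01,  1.74626702e-02,
       -1.05435549e-04,  3.09969799e-06]), 'ee_pos': array([0.15293344, 0.50181439, 0.24151209]), 'orientation': array([[-9.56555459e-01,  2.91550015e-01, -4.92859178e-04],
       [ 2.91550431e-01,  9.56554187e-01, -1.56012664e-03],
       [ 1.65915657e-05, -1.63604096e-03, -9.99998662e-01]]), 'wrist_force': array([1.47401035, 0.37801095, 0.66992672]), 'ft_torque': array([-0.04020333,  0.00030167,  0.01016973]), 'grip_force': 0.0, 'opening': 0.08533643438746949}
scene {'camera_matrix': array([[452.16091726,   0.        , 318.75769621],
       [  0.        , 452.16091726, 240.19681624],
       [  0.        ,   0.        ,   1.        ]]), 'R': array([[ 0.8193982 ,  0.57313339,  0.0102327 ],
       [ 0.39887098, -0.55725608, -0.72826342],
       [-0.41168985,  0.60081926, -0.6852209 ]]), 't': array([-0.46338044, -0.18236336,  1.44120096])}
side {'camera_matrix': array([[558.58077481,   0.        , 314.67842038],
       [  0.        , 558.58077481, 242.65839792],
       [  0.        ,   0.        ,   1.        ]]), 'R': array([[ 0.88529909, -0.4646295 , -0.01910373],
       [-0.33402323, -0.6067876 , -0.72127477],
       [ 0.32353363,  0.64492498, -0.69238556]]), 't': array([-0.56908499,  0.26354068,  1.00873239])}
```

View pics/scene0.png

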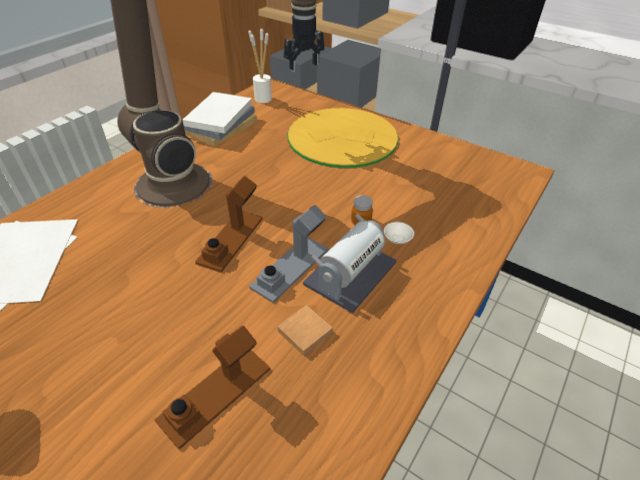

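View pics/side0.png

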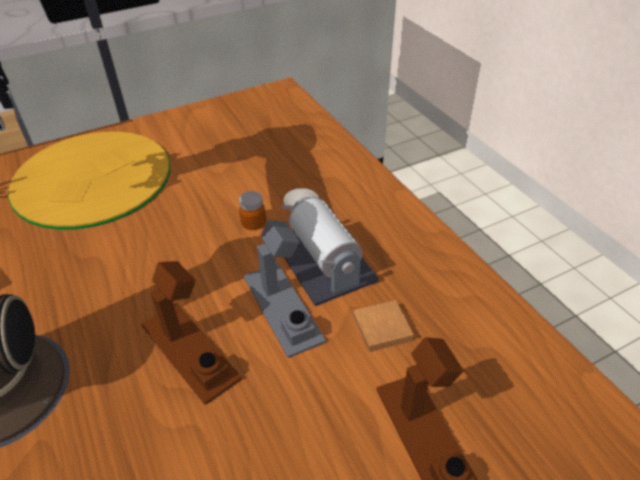

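The scanners are the grey one (scene button ~(270,271), side ~(297,318)) and two brown ones (scene buttons ~(213,244) and ~(179,408)). The grey one beside the stand fits the description. I'll confirm it in an enlarged crop.

```bash
python3 - <<'E'
import cv2,numpy as np
a=cv2.imread('pics/scene0.png')[190:320,240:420];b=cv2.imread('pics/side0.png')[180:360,235:415]
a=cv2.resize(a,(400*1,289),interpolation=3) if 0 else cv2.resize(a,None,fx=4.4,fy=4.4,interpolation=2)
cv2.imwrite('pics/a.png',a)
cv2.imwrite('pics/b.png',cv2.resize(b,None,fx=3.3,fy=3.3,interpolation=2))
E
```

```text
(no output)
```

View pics/a.png

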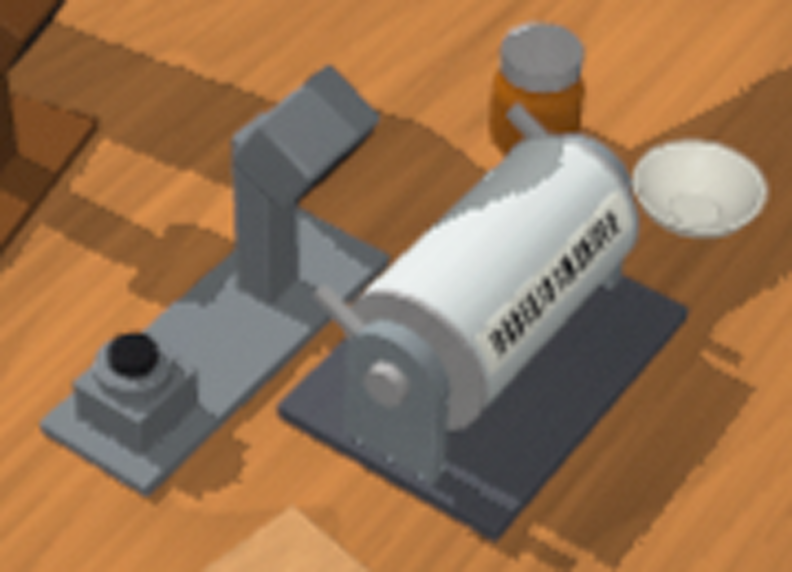

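View pics/b.png

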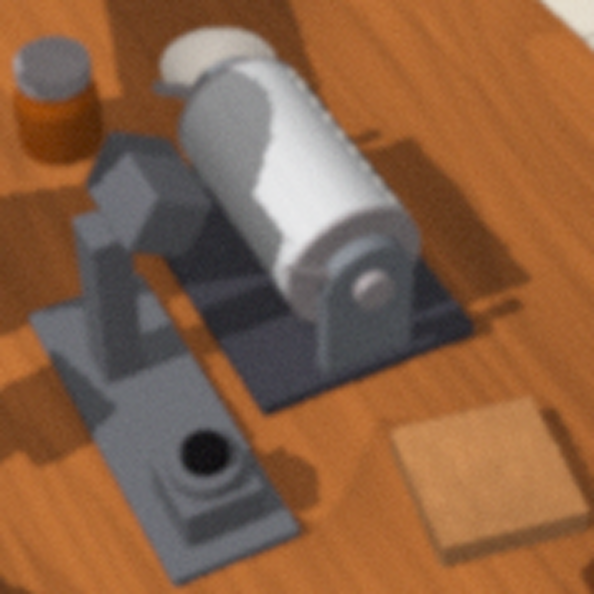

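Both crops confirm it. The grey scanner stands at the stand's -x side with its button on the near, -y end (scene ~(270,270), side ~(297,317)). The label is on the far, +x flank, with its centre at scene ~(366,254).

```bash
cat > h.py <<'E'
from rig import robot
import cv2,numpy as np
def ray(n,uv,ci=None):
    c=ci or robot.camera_info(n);K=c["camera_matrix"];R=c["R"];t=c["t"]
    x=np.array([(uv[0]-K[0,2])/K[0,0],(uv[1]-K[1,2])/K[1,1]]);
    if n=="wrist":
        r=np.hypot(*x);d=np.r_[x/r*np.sin(r),np.cos(r)]
    else: d=np.r_[x,1]
    d=R.T@d;return -R.T@t,d/np.linalg.norm(d)
def plane(n,uv,z,ci=None):
    o,d=ray(n,uv,ci);return o+d*(z-o[2])/d[2]
def tri(r1,r2):
    A=sum(np.eye(3)-np.outer(d,d) for o,d in(r1,r2));b=sum((np.eye(3)-np.outer(d,d))@o for o,d in(r1,r2))
    p=np.linalg.solve(A,b);return p,[np.linalg.norm(np.cross(p-o,d)) for o,d in(r1,r2)]
E
python3 - <<'E'
from h import *
a=lambda u,v:(240+u/4.4-.4,190+v/4.4-.4)
b=lambda u,v:(235+u/3.3-.35,180+v/3.3-.35)
L=plane("scene",a(282,410),.012);N=plane("scene",a(492,538),.012);R=plane("scene",a(686,313),.012)
print(L,N,R,np.linalg.norm(N-L),np.linalg.norm(R-N))
l2=plane("side",b(268,410),.012);n2=plane("side",b(475,325),.012);print("side",l2,n2)
c=(L+R)/2;print("c",c)
y=(R-N)[:2];x=(N-L)[:2];yaw=np.arctan2(y[1],y[0])-np.pi/2;yx=np.arctan2(x[1],x[0]);print("yaw",np.degrees([yaw,yx]))
print("button",tri(ray("scene",a(133,354)),ray("side",b(205,453))))
yaw=(2*yaw+yx)/3
X=np.array([np.cos(yaw),np.sin(yaw),0]);Y=np.array([-np.sin(yaw),np.cos(yaw),0])
for p in(a(555,283),):
    o,d=ray("scene",p);o=o-np.r_[c[:2],.078]
    P=np.array([o@X,o[2]]);D=np.array([d@X,d[2]])
    r=.046;A=D@D;B=P@D;C=P@P-r*r;s=(-B-np.sqrt(B*B-A*C))/A;q=P+s*D
    print("label",q,(o+s*d)@Y,"turn",np.pi-np.radians(30)-np.arctan2(q[1],q[0]))
j=tri(ray("scene",a(383,380)),ray("side",b(375,288)));print("spindle end",j)
print(plane("scene",a(540,60),.075),plane("scene",a(700,160),.028))
E
```

```text
[ 0.59465753 -0.10721563  0.012     ] [ 0.73929072 -0.11513941  0.012     ] [0.7447856  0.09375732 0.012     ] 0.14485008172732283 0.20896899449438755
side [ 0.58951594 -0.10716934  0.012     ] [ 0.73737941 -0.10823186  0.012     ]
c [ 0.66972157 -0.00672915  0.012     ]
yaw [-1.50677803 -3.13583735]
button (array([ 0.5269091 , -0.1519042 ,  0.05608119]), [np.float64(0.0007391897612462364), np.float64(0.0007391897612461785)])
label [0.0390729  0.02427568] -0.003954356835401062 turn 2.0620654632137994
spindle end (array([ 0.6627301 , -0.10806567,  0.08244326]), [np.float64(0.0007203149558135359), np.float64(0.0007203149558134154)])
[0.58698662 0.17908488 0.075     ] [0.69403961 0.20404386 0.028     ]
```

Label turn is about 2.06 rad, so about 4 strokes. I'll close the jaw, align the tool with the stand so that tool +x is the stand's -x, and travel over.

Request:
move_arm([
  {"jaw": 1, "az": -7.6},
  {"jaw": 1, "az": -7.7},
  {"jaw": 1, "dx": -0.0363, "dy": -0.0341},
  {"jaw": 1, "dx": -0.0363, "dy": -0.0341},
  {"jaw": 1, "dx": -0.0363, "dy": -0.0341},
], force=30)

```text
invalid input at $.steps[0]: expected keys jaw, dx, dy, dz, ax, ay, az
```

Request:
move_arm([
  {"dx": -0.0363, "dy": -0.0341},
  {"dx": -0.0363, "dy": -0.0341},
  {"dx": -0.0363, "dy": -0.0341},
  {"dx": -0.0363, "dy": -0.0341},
  {"dx": -0.0363, "dy": -0.0341},
])

```text
invalid input at $.steps[0]: expected keys jaw, dx, dy, dz, ax, ay, az
```

Request:
move_arm([
  {"dx": -0.0363, "dy": -0.0341},
  {"dx": -0.0363, "dy": -0.0341},
  {"dx": -0.0363, "dy": -0.0341},
  {"dx": -0.0363, "dy": -0.0341},
  {"dx": -0.0363, "dy": -0.0341},
])

```text
invalid input at $.steps[0]: expected keys jaw, dx, dy, dz, ax, ay, az
```

Request:
move_arm([
  {"dx": -0.0363, "dy": -0.0341},
  {"dx": -0.0363, "dy": -0.0341},
  {"dz": 0.03},
  {"dz": 0.03},
  {"dz": 0.0},
])

```text
invalid input at $.steps[0]: expected keys jaw, dx, dy, dz, ax, ay, az
```

```bash
python3 - <<'E'
from h import *
print(robot.observe()["ee_pos"],robot.observe()["orientation"])
cv2.imwrite("pics/w1.png",robot.grab_frame("wrist")[:,:,::-1])
E
```

```text
[0.15293994 0.50183231 0.24158169] [[-9.56556183e-01  2.91547717e-01 -4.44534274e-04]
 [ 2.91548055e-01  9.56555054e-01 -1.46968616e-03]
 [-3.26213882e-06 -1.53544049e-03 -9.99998821e-01]]
```

View pics/w1.png

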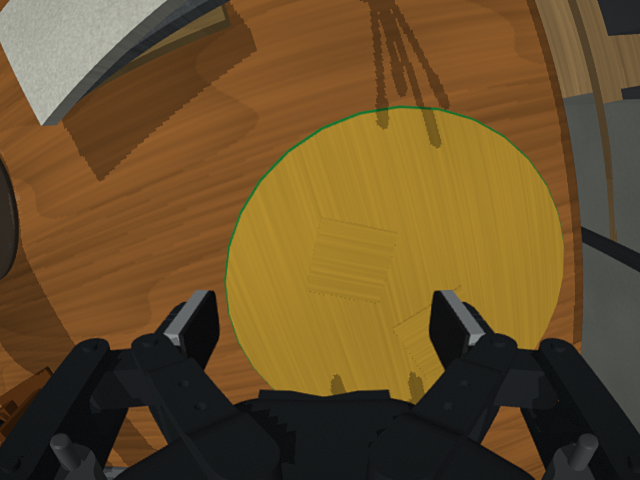

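The rows were refused because every key is required, so the wrist view only shows the yellow mat under the start pose. I'll resend them with all keys.

Request:
move_arm([
  {"jaw": 1, "dx": 0, "dy": 0, "dz": 0, "ax": 0, "ay": 0, "az": -7.6},
  {"jaw": 1, "dx": 0, "dy": 0, "dz": 0, "ax": 0, "ay": 0, "az": -7.7},
  {"jaw": 1, "dx": -0.0363, "dy": -0.0341, "dz": 0, "ax": 0, "ay": 0, "az": 0},
  {"jaw": 1, "dx": -0.0363, "dy": -0.0341, "dz": 0, "ax": 0, "ay": 0, "az": 0},
  {"jaw": 1, "dx": -0.0363, "dy": -0.0341, "dz": 0, "ax": 0, "ay": 0, "az": 0},
], force=30)

```text
time_s: 0.78
ee_pos: [0.2596, 0.3957, 0.242]
orientation: [[-1.0, 0.028, -0.0], [0.028, 1.0, -0.0], [0.0, -0.0, -1.0]]
wrist_force: [0.2, 0.6, -0.5]
opening: 0.0003
grip_force: 0.0
```

Request:
move_arm([
  {"jaw": 1, "dx": -0.0363, "dy": -0.0341, "dz": 0, "ax": 0, "ay": 0, "az": 0},
  {"jaw": 1, "dx": -0.0363, "dy": -0.0341, "dz": 0, "ax": 0, "ay": 0, "az": 0},
  {"jaw": 1, "dx": -0.0363, "dy": -0.0341, "dz": 0, "ax": 0, "ay": 0, "az": 0},
  {"jaw": 1, "dx": -0.0363, "dy": -0.0341, "dz": 0, "ax": 0, "ay": 0, "az": 0},
  {"jaw": 1, "dx": -0.0363, "dy": -0.0341, "dz": 0, "ax": 0, "ay": 0, "az": 0},
])

```text
time_s: 1.4
ee_pos: [0.4364, 0.2198, 0.2421]
orientation: [[-1.0, 0.029, -0.0], [0.029, 1.0, 0.0], [0.0, 0.0, -1.0]]
wrist_force: [-0.7, 0.9, 0.9]
opening: 0.0003
grip_force: 0.0
```

Request:
move_arm([
  {"jaw": 1, "dx": -0.0363, "dy": -0.0341, "dz": 0, "ax": 0, "ay": 0, "az": 0},
  {"jaw": 1, "dx": -0.0363, "dy": -0.0341, "dz": 0, "ax": 0, "ay": 0, "az": 0},
  {"jaw": 1, "dx": -0.0363, "dy": -0.0341, "dz": 0, "ax": 0, "ay": 0, "az": 0},
  {"jaw": 1, "dx": -0.0363, "dy": -0.0341, "dz": 0, "ax": 0, "ay": 0, "az": 0},
  {"jaw": 1, "dx": -0.0363, "dy": -0.0341, "dz": 0, "ax": 0, "ay": 0, "az": 0},
])

```text
time_s: 2.02
ee_pos: [0.6129, 0.0442, 0.242]
orientation: [[-1.0, 0.029, -0.0], [0.029, 1.0, 0.0], [0.0, 0.0, -1.0]]
wrist_force: [0.3, 0.9, 0.7]
opening: 0.0002
grip_force: 0.0
```

Request:
move_arm([
  {"jaw": 1, "dx": -0.0363, "dy": -0.0341, "dz": 0, "ax": 0, "ay": 0, "az": 0},
  {"jaw": 1, "dx": -0.0363, "dy": -0.0341, "dz": 0, "ax": 0, "ay": 0, "az": 0},
  {"jaw": 1, "dx": 0, "dy": 0, "dz": 0.03, "ax": 0, "ay": 0, "az": 0},
  {"jaw": 1, "dx": 0, "dy": 0, "dz": 0.03, "ax": 0, "ay": 0, "az": 0},
  {"jaw": 1, "dx": 0, "dy": 0, "dz": 0, "ax": 0, "ay": 0, "az": 0},
])

```text
time_s: 2.65
ee_pos: [0.681, -0.0249, 0.179]
orientation: [[-1.0, 0.029, -0.006], [0.029, 1.0, 0.0], [0.006, 0.0, -1.0]]
wrist_force: [-0.1, 0.6, 0.1]
opening: -0.0001
grip_force: 0.0
```

```bash
python3 - <<'E'
from h import *
print(robot.observe()["wrist_force"]);c=robot.camera_info("wrist");print(c["camera_matrix"],-c["R"].T@c["t"],c["R"])
cv2.imwrite("pics/w2.png",robot.grab_frame("wrist")[:,:,::-1])
E
```

```text
[-0.14886821  0.55393468  0.13554145]
[[371.64829954   0.         323.84082426]
 [  0.         371.64829954 234.20801439]
 [  0.           0.           1.        ]] [ 0.61443781 -0.02262878  0.31047034] [[ 2.86883594e-02  9.99588355e-01  3.15251863e-04]
 [ 9.64327343e-01 -2.77593874e-02  2.63253094e-01]
 [ 2.63153478e-01 -7.24829337e-03 -9.64726754e-01]]
```

View pics/w2.png

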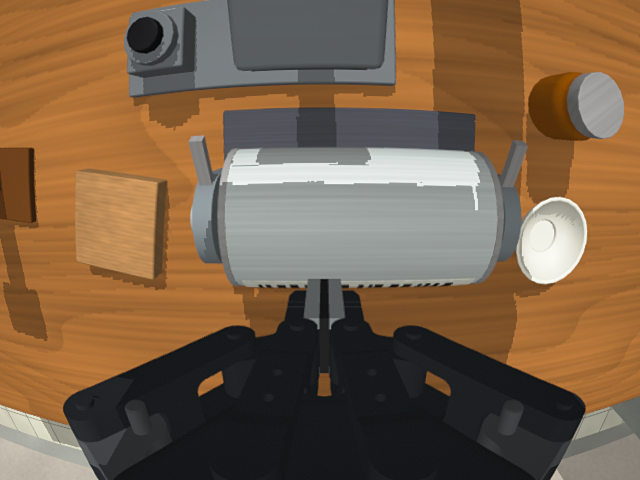

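Wrist view: pointers' tips at ~(196,138) and ~(521,142), button top at ~(145,36). The label's bars are just visible at the lower rim (~y 286), under the fingertip.

```bash
python3 - <<'E'
from h import *
A=plane("wrist",(196,138),.1085);B=plane("wrist",(521,142),.1085);print(A,B)
d=(B-A)[:2];print(np.linalg.norm(d),"yaw",np.degrees(np.arctan2(-d[0],d[1])),"mid",(A+B)/2)
print("button",plane("wrist",(145,36),.056))
E
```

```text
[ 0.61275756 -0.09455699  0.1085    ] [0.61725    0.09555966 0.1085    ]
0.1901697267837394 yaw -1.3536434804955526 mid [6.15003783e-01 5.01336822e-04 1.08500000e-01]
button [ 0.53000438 -0.1521799   0.056     ]
```

Request:
move_arm([
  {"jaw": 1, "dx": 0, "dy": 0, "dz": 0.02, "ax": 0, "ay": 0, "az": 0},
  {"jaw": 1, "dx": 0, "dy": 0, "dz": 0.012, "ax": 0, "ay": 0, "az": 0},
  {"jaw": 1, "dx": 0, "dy": 0, "dz": 0.004, "ax": 0, "ay": 0, "az": 0},
  {"jaw": 1, "dx": 0, "dy": 0, "dz": 0, "ax": 0, "ay": 0, "az": 0},
])

```text
time_s: 3.2
ee_pos: [0.6827, -0.0247, 0.1468]
orientation: [[-1.0, 0.029, 0.0], [0.029, 1.0, -0.0], [-0.0, 0.0, -1.0]]
wrist_force: [0.3, -0.5, 0.5]
opening: 0.0001
grip_force: 0.0
```

Request:
move_arm([
  {"jaw": 1, "dx": 0, "dy": 0, "dz": 0.008, "ax": 0, "ay": 0, "az": 0},
  {"jaw": 1, "dx": 0, "dy": 0, "dz": 0.001, "ax": 0, "ay": 0, "az": 0},
  {"jaw": 1, "dx": 0, "dy": 0, "dz": 0.001, "ax": 0, "ay": 0, "az": 0},
  {"jaw": 1, "dx": 0, "dy": 0, "dz": 0, "ax": 0, "ay": 0, "az": 0},
])

```text
time_s: 3.7
ee_pos: [0.6826, -0.0248, 0.1363]
orientation: [[-1.0, 0.029, 0.0], [0.029, 1.0, -0.0], [-0.0, -0.0, -1.0]]
wrist_force: [-0.6, 0.4, -0.6]
opening: -0.0002
grip_force: 0.0
```

Request:
move_arm([
  {"jaw": 1, "dx": 0, "dy": 0, "dz": 0.001, "ax": 0, "ay": 0, "az": 0},
  {"jaw": 1, "dx": 0, "dy": 0, "dz": 0.0, "ax": 0, "ay": 0, "az": 0},
])

```text
time_s: 3.95
ee_pos: [0.6826, -0.0248, 0.1353]
orientation: [[-1.0, 0.029, -0.0], [0.029, 1.0, 0.0], [0.0, 0.0, -1.0]]
wrist_force: [-0.3, 0.4, -0.0]
opening: -0.0
grip_force: 0.0
```

Request:
move_arm([
  {"jaw": 1, "dx": 0, "dy": 0, "dz": 0.001, "ax": 0, "ay": 0, "az": 0},
  {"jaw": 1, "dx": 0, "dy": 0, "dz": 0.0, "ax": 0, "ay": 0, "az": 0},
])

```text
time_s: 4.2
ee_pos: [0.6826, -0.0248, 0.1342]
orientation: [[-1.0, 0.029, -0.0], [0.029, 1.0, -0.0], [0.0, -0.0, -1.0]]
wrist_force: [0.3, -0.4, -0.6]
opening: 0.0001
grip_force: 0.0
```

Request:
move_arm([
  {"jaw": 1, "dx": 0, "dy": 0, "dz": 0.001, "ax": 0, "ay": 0, "az": 0},
  {"jaw": 1, "dx": 0, "dy": 0, "dz": 0.0, "ax": 0, "ay": 0, "az": 0},
])

```text
time_s: 4.45
ee_pos: [0.6825, -0.0248, 0.1332]
orientation: [[-1.0, 0.029, -0.0], [0.029, 1.0, 0.0], [0.0, 0.0, -1.0]]
wrist_force: [-0.2, 0.2, -0.5]
opening: 0.0
grip_force: 0.0
```

Request:
move_arm([
  {"jaw": 1, "dx": 0, "dy": 0, "dz": 0.001, "ax": 0, "ay": 0, "az": 0},
  {"jaw": 1, "dx": 0, "dy": 0, "dz": 0.0, "ax": 0, "ay": 0, "az": 0},
])

```text
time_s: 4.7
ee_pos: [0.6825, -0.0248, 0.1322]
orientation: [[-1.0, 0.029, -0.0], [0.029, 1.0, -0.0], [0.0, -0.0, -1.0]]
wrist_force: [0.2, 1.0, -0.5]
opening: 0.0002
grip_force: 0.0
```

Request:
move_arm([
  {"jaw": 1, "dx": 0, "dy": 0, "dz": 0.001, "ax": 0, "ay": 0, "az": 0},
  {"jaw": 1, "dx": 0, "dy": 0, "dz": 0.0, "ax": 0, "ay": 0, "az": 0},
])

```text
time_s: 4.95
ee_pos: [0.6826, -0.0248, 0.1312]
orientation: [[-1.0, 0.029, -0.0], [0.029, 1.0, -0.0], [0.0, -0.0, -1.0]]
wrist_force: [-0.1, -0.2, -0.4]
opening: 0.0001
grip_force: 0.0
```

Request:
move_arm([
  {"jaw": 1, "dx": 0, "dy": 0, "dz": 0.0007, "ax": 0, "ay": 0, "az": 0},
  {"jaw": 1, "dx": 0, "dy": 0, "dz": 0.0, "ax": 0, "ay": 0, "az": 0},
])

```text
time_s: 5.2
ee_pos: [0.6826, -0.0248, 0.1305]
orientation: [[-1.0, 0.029, -0.0], [0.029, 1.0, -0.0], [0.0, -0.0, -1.0]]
wrist_force: [0.7, 0.4, -0.3]
opening: 0.0001
grip_force: 0.0
```

Request:
move_arm([
  {"jaw": 1, "dx": 0, "dy": 0, "dz": 0.0007, "ax": 0, "ay": 0, "az": 0},
  {"jaw": 1, "dx": 0, "dy": 0, "dz": 0.0, "ax": 0, "ay": 0, "az": 0},
])

```text
time_s: 5.45
ee_pos: [0.6827, -0.0248, 0.1302]
orientation: [[-1.0, 0.029, 0.0], [0.029, 1.0, 0.0], [-0.0, 0.0, -1.0]]
wrist_force: [-0.6, 0.8, 1.3]
opening: -0.0003
grip_force: 0.7
```

Request:
move_arm([
  {"jaw": 1, "dx": 0, "dy": 0, "dz": 0.0005, "ax": 0, "ay": 0, "az": 0},
  {"jaw": 1, "dx": 0, "dy": 0, "dz": 0.0, "ax": 0, "ay": 0, "az": 0},
])

```text
time_s: 5.7
ee_pos: [0.6828, -0.0248, 0.13]
orientation: [[-1.0, 0.029, 0.001], [0.029, 1.0, -0.0], [-0.001, 0.0, -1.0]]
wrist_force: [-1.1, -0.6, 5.7]
opening: 0.0001
grip_force: 2.2
```

Request:
move_arm([
  {"jaw": 1, "dx": 0, "dy": 0, "dz": 0.0005, "ax": 0, "ay": 0, "az": 0},
  {"jaw": 1, "dx": 0, "dy": 0, "dz": 0.0, "ax": 0, "ay": 0, "az": 0},
])

```text
time_s: 5.95
ee_pos: [0.6831, -0.0248, 0.1298]
orientation: [[-1.0, 0.029, 0.002], [0.029, 1.0, -0.0], [-0.002, -0.0, -1.0]]
wrist_force: [-0.1, 0.4, 6.8]
opening: 0.0
grip_force: 2.9
```

Request:
move_arm([
  {"jaw": 1, "dx": 0.0025, "dy": 0, "dz": -0.0005, "ax": 0, "ay": 0, "az": 0},
  {"jaw": 1, "dx": 0.0025, "dy": 0, "dz": -0.0005, "ax": 0, "ay": 0, "az": 0},
])

```text
time_s: 6.2
ee_pos: [0.6786, -0.0247, 0.1307]
orientation: [[-1.0, 0.029, 0.003], [0.029, 1.0, -0.0], [-0.003, -0.0, -1.0]]
wrist_force: [4.5, 0.5, 5.3]
opening: -0.0
grip_force: 2.8
```

Request:
move_arm([
  {"jaw": 1, "dx": 0.0025, "dy": 0, "dz": -0.0002, "ax": 0, "ay": 0, "az": 0},
  {"jaw": 1, "dx": 0.0025, "dy": 0, "dz": -0.0003, "ax": 0, "ay": 0, "az": 0},
])

```text
time_s: 6.45
ee_pos: [0.6732, -0.0245, 0.1312]
orientation: [[-1.0, 0.029, 0.002], [0.029, 1.0, -0.0], [-0.002, -0.0, -1.0]]
wrist_force: [2.5, 0.4, 4.5]
opening: 0.0
grip_force: 2.5
```

Request:
move_arm([
  {"jaw": 1, "dx": 0.0025, "dy": 0, "dz": -0.0003, "ax": 0, "ay": 0, "az": 0},
  {"jaw": 1, "dx": 0.0025, "dy": 0, "dz": -0.0002, "ax": 0, "ay": 0, "az": 0},
])

```text
time_s: 6.7
ee_pos: [0.6678, -0.0244, 0.1313]
orientation: [[-1.0, 0.029, 0.001], [0.029, 1.0, -0.0], [-0.001, -0.0, -1.0]]
wrist_force: [1.9, -0.1, 6.0]
opening: 0.0001
grip_force: 2.5
```

Request:
move_arm([
  {"jaw": 1, "dx": 0.0025, "dy": 0, "dz": 0.0003, "ax": 0, "ay": 0, "az": 0},
  {"jaw": 1, "dx": 0.0025, "dy": 0, "dz": 0.0003, "ax": 0, "ay": 0, "az": 0},
])

```text
time_s: 6.95
ee_pos: [0.6633, -0.0243, 0.1314]
orientation: [[-1.0, 0.029, 0.003], [0.029, 1.0, -0.0], [-0.003, -0.0, -1.0]]
wrist_force: [3.2, -0.6, 9.3]
opening: 0.0001
grip_force: 4.4
```

Request:
move_arm([
  {"jaw": 1, "dx": 0.0025, "dy": 0, "dz": 0.0005, "ax": 0, "ay": 0, "az": 0},
  {"jaw": 1, "dx": 0.0025, "dy": 0, "dz": 0.0006, "ax": 0, "ay": 0, "az": 0},
])

```text
time_s: 7.2
ee_pos: [0.6589, -0.0241, 0.1313]
orientation: [[-1.0, 0.029, 0.004], [0.029, 1.0, -0.0], [-0.004, -0.0, -1.0]]
wrist_force: [3.0, -0.3, 13.1]
opening: 0.0002
grip_force: 6.6
```

```bash
python3 - <<'E'
from h import *
cv2.imwrite("pics/w3.png",robot.grab_frame("wrist")[:,:,::-1])
f=robot.grab_frame("scene");cv2.imwrite("pics/s3.png",cv2.resize(f[190:320,240:420,::-1],None,fx=4.4,fy=4.4,interpolation=2))
E
```

```text
(no output)
```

View pics/s3.png

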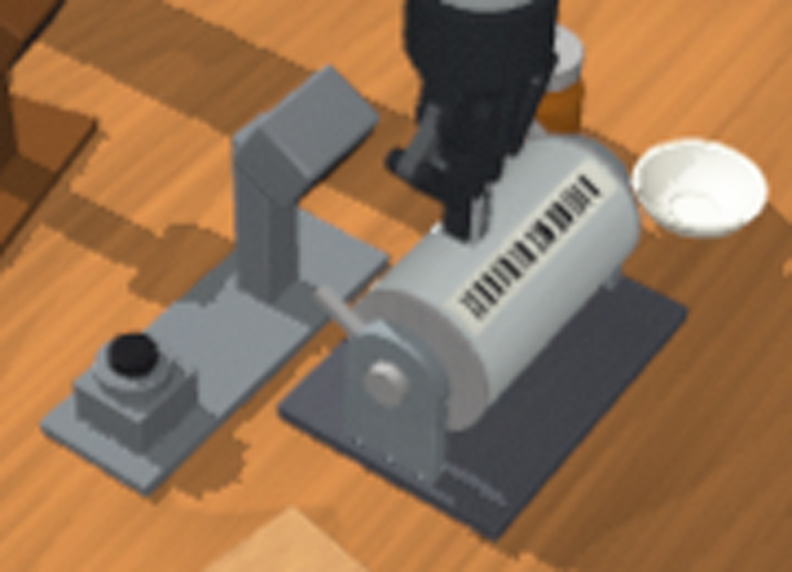

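The label centre is now at scene ~(361,246), turning the right way with no slip (about 1.55 rad). On to the next stroke.

Request:
move_arm([
  {"jaw": 1, "dx": 0, "dy": 0, "dz": -0.009, "ax": 0, "ay": 0, "az": 0},
  {"jaw": 1, "dx": -0.026, "dy": 0, "dz": 0, "ax": 0, "ay": 0, "az": 0},
  {"jaw": 1, "dx": 0, "dy": 0, "dz": 0.006, "ax": 0, "ay": 0, "az": 0},
  {"jaw": 1, "dx": 0, "dy": 0, "dz": 0.001, "ax": 0, "ay": 0, "az": 0},
])

```text
time_s: 7.8
ee_pos: [0.6836, -0.0248, 0.1308]
orientation: [[-1.0, 0.029, -0.0], [0.029, 1.0, 0.0], [0.0, 0.0, -1.0]]
wrist_force: [3.2, -0.6, 4.4]
opening: -0.0001
grip_force: 2.2
```

Request:
move_arm([
  {"jaw": 1, "dx": 0, "dy": 0, "dz": 0.001, "ax": 0, "ay": 0, "az": 0},
  {"jaw": 1, "dx": 0, "dy": 0, "dz": 0.0, "ax": 0, "ay": 0, "az": 0},
])

```text
time_s: 8.05
ee_pos: [0.6835, -0.0248, 0.1307]
orientation: [[-1.0, 0.029, 0.001], [0.029, 1.0, -0.0], [-0.001, 0.0, -1.0]]
wrist_force: [3.2, -0.3, 4.4]
opening: 0.0001
grip_force: 2.5
```

Request:
move_arm([
  {"jaw": 1, "dx": 0, "dy": 0, "dz": 0.0004, "ax": 0, "ay": 0, "az": 0},
  {"jaw": 1, "dx": 0.0025, "dy": 0, "dz": -0.0006, "ax": 0, "ay": 0, "az": 0},
  {"jaw": 1, "dx": 0.0025, "dy": 0, "dz": -0.0006, "ax": 0, "ay": 0, "az": 0},
])

```text
time_s: 8.43
ee_pos: [0.6789, -0.0247, 0.1317]
orientation: [[-1.0, 0.029, 0.002], [0.029, 1.0, -0.0], [-0.002, -0.0, -1.0]]
wrist_force: [3.7, -0.4, 4.8]
opening: -0.0001
grip_force: 2.4
```

Request:
move_arm([
  {"jaw": 1, "dx": 0.0025, "dy": 0, "dz": -0.0005, "ax": 0, "ay": 0, "az": 0},
  {"jaw": 1, "dx": 0.0025, "dy": 0, "dz": -0.0005, "ax": 0, "ay": 0, "az": 0},
])

```text
time_s: 8.68
ee_pos: [0.6734, -0.0245, 0.1322]
orientation: [[-1.0, 0.029, 0.0], [0.029, 1.0, -0.0], [-0.0, -0.0, -1.0]]
wrist_force: [3.1, 0.2, 3.7]
opening: -0.0001
grip_force: 2.0
```

Request:
move_arm([
  {"jaw": 1, "dx": 0, "dy": 0, "dz": 0.0005, "ax": 0, "ay": 0, "az": 0},
  {"jaw": 1, "dx": 0.0025, "dy": 0, "dz": -0.0003, "ax": 0, "ay": 0, "az": 0},
  {"jaw": 1, "dx": 0.0025, "dy": 0, "dz": -0.0002, "ax": 0, "ay": 0, "az": 0},
])

```text
time_s: 9.05
ee_pos: [0.6687, -0.0244, 0.1324]
orientation: [[-1.0, 0.029, 0.001], [0.029, 1.0, -0.0], [-0.001, -0.0, -1.0]]
wrist_force: [2.1, -0.1, 5.4]
opening: 0.0
grip_force: 3.0
```

Request:
move_arm([
  {"jaw": 1, "dx": 0.0025, "dy": 0, "dz": -0.0002, "ax": 0, "ay": 0, "az": 0},
  {"jaw": 1, "dx": 0.0025, "dy": 0, "dz": 0, "ax": 0, "ay": 0, "az": 0},
])

```text
time_s: 9.3
ee_pos: [0.6638, -0.0242, 0.1327]
orientation: [[-1.0, 0.029, 0.001], [0.029, 1.0, -0.0], [-0.001, -0.0, -1.0]]
wrist_force: [3.3, -0.3, 6.7]
opening: -0.0003
grip_force: 3.4
```

Request:
move_arm([
  {"jaw": 1, "dx": 0.0025, "dy": 0, "dz": 0, "ax": 0, "ay": 0, "az": 0},
  {"jaw": 1, "dx": 0.0025, "dy": 0, "dz": 0.0002, "ax": 0, "ay": 0, "az": 0},
])

```text
time_s: 9.55
ee_pos: [0.6589, -0.0241, 0.1328]
orientation: [[-1.0, 0.029, 0.002], [0.029, 1.0, -0.0], [-0.002, -0.0, -1.0]]
wrist_force: [2.2, -0.5, 8.4]
opening: -0.0
grip_force: 4.1
```

Request:
move_arm([
  {"jaw": 1, "dx": 0, "dy": 0, "dz": -0.009, "ax": 0, "ay": 0, "az": 0},
  {"jaw": 1, "dx": -0.026, "dy": 0, "dz": 0, "ax": 0, "ay": 0, "az": 0},
  {"jaw": 1, "dx": 0, "dy": 0, "dz": 0.007, "ax": 0, "ay": 0, "az": 0},
  {"jaw": 1, "dx": 0, "dy": 0, "dz": 0.001, "ax": 0, "ay": 0, "az": 0},
  {"jaw": 1, "dx": 0, "dy": 0, "dz": 0.0005, "ax": 0, "ay": 0, "az": 0},
])

```text
time_s: 10.18
ee_pos: [0.6841, -0.0248, 0.1323]
orientation: [[-1.0, 0.029, -0.0], [0.029, 1.0, 0.0], [0.0, 0.0, -1.0]]
wrist_force: [1.6, 0.7, 1.3]
opening: -0.0001
grip_force: 1.3
```

Request:
move_arm([
  {"jaw": 1, "dx": 0, "dy": 0, "dz": 0.0008, "ax": 0, "ay": 0, "az": 0},
  {"jaw": 1, "dx": 0, "dy": 0, "dz": 0.0, "ax": 0, "ay": 0, "az": 0},
])

```text
time_s: 10.42
ee_pos: [0.6842, -0.0248, 0.1322]
orientation: [[-1.0, 0.029, 0.0], [0.029, 1.0, 0.0], [-0.0, 0.0, -1.0]]
wrist_force: [-0.2, 0.6, 4.5]
opening: 0.0001
grip_force: 2.3
```

Request:
move_arm([
  {"jaw": 1, "dx": 0.0025, "dy": 0, "dz": -0.0005, "ax": 0, "ay": 0, "az": 0},
  {"jaw": 1, "dx": 0.0025, "dy": 0, "dz": -0.0005, "ax": 0, "ay": 0, "az": 0},
])

```text
time_s: 10.68
ee_pos: [0.6797, -0.0247, 0.133]
orientation: [[-1.0, 0.029, 0.001], [0.029, 1.0, -0.0], [-0.001, -0.0, -1.0]]
wrist_force: [2.9, -0.5, 4.0]
opening: -0.0
grip_force: 1.8
```

Request:
move_arm([
  {"jaw": 1, "dx": 0.0025, "dy": 0, "dz": -0.0005, "ax": 0, "ay": 0, "az": 0},
  {"jaw": 1, "dx": 0.0025, "dy": 0, "dz": -0.0003, "ax": 0, "ay": 0, "az": 0},
])

```text
time_s: 10.92
ee_pos: [0.674, -0.0245, 0.1332]
orientation: [[-1.0, 0.029, -0.001], [0.029, 1.0, 0.0], [0.001, 0.0, -1.0]]
wrist_force: [1.8, 0.4, 0.9]
opening: -0.0
grip_force: 1.0
```

Request:
move_arm([
  {"jaw": 1, "dx": 0, "dy": 0, "dz": 0.0009, "ax": 0, "ay": 0, "az": 0},
  {"jaw": 1, "dx": 0.0025, "dy": 0, "dz": 0.0, "ax": 0, "ay": 0, "az": 0},
  {"jaw": 1, "dx": 0.0025, "dy": 0, "dz": 0.0, "ax": 0, "ay": 0, "az": 0},
])

```text
time_s: 11.3
ee_pos: [0.6702, -0.0244, 0.1334]
orientation: [[-1.0, 0.029, 0.002], [0.029, 1.0, -0.0], [-0.002, -0.0, -1.0]]
wrist_force: [2.3, -0.5, 6.2]
opening: 0.0002
grip_force: 3.1
```

Request:
move_arm([
  {"jaw": 1, "dx": 0.0025, "dy": 0, "dz": 0, "ax": 0, "ay": 0, "az": 0},
  {"jaw": 1, "dx": 0.0025, "dy": 0, "dz": 0.0002, "ax": 0, "ay": 0, "az": 0},
])

```text
time_s: 11.55
ee_pos: [0.6655, -0.0243, 0.1336]
orientation: [[-1.0, 0.029, 0.003], [0.029, 1.0, -0.0], [-0.003, -0.0, -1.0]]
wrist_force: [2.9, -0.4, 8.8]
opening: 0.0
grip_force: 4.2
```

Request:
move_arm([
  {"jaw": 1, "dx": 0.0025, "dy": 0, "dz": 0.0002, "ax": 0, "ay": 0, "az": 0},
  {"jaw": 1, "dx": 0.0025, "dy": 0, "dz": 0.0003, "ax": 0, "ay": 0, "az": 0},
])

```text
time_s: 11.8
ee_pos: [0.6609, -0.0242, 0.1339]
orientation: [[-1.0, 0.029, 0.004], [0.029, 1.0, -0.0], [-0.004, -0.0, -1.0]]
wrist_force: [3.2, -0.3, 9.8]
opening: 0.0002
grip_force: 5.4
```

Request:
move_arm([
  {"jaw": 1, "dx": 0, "dy": 0, "dz": -0.025, "ax": 0, "ay": 0, "az": 0},
  {"jaw": 1, "dx": -0.026, "dy": 0, "dz": 0, "ax": 0, "ay": 0, "az": 0},
  {"jaw": 1, "dx": 0, "dy": 0, "dz": 0.0, "ax": 0, "ay": 0, "az": 0},
])

```text
time_s: 12.18
ee_pos: [0.6856, -0.0249, 0.1556]
orientation: [[-1.0, 0.029, -0.002], [0.029, 1.0, 0.0], [0.002, -0.0, -1.0]]
wrist_force: [-0.3, -0.8, 0.2]
opening: -0.0001
grip_force: 0.0
```

```bash
cat > lab.py <<'E'
from h import *
def turn(n,uv,ci):
    c=np.array([.668,0,.078]);w=np.radians(-1.5);X=np.array([np.cos(w),np.sin(w),0])
    o,d=ray(n,uv,ci);o=o-c;t=.5
    for _ in range(30):
        a=t+np.radians(52);e=.003*np.array([np.sin(a),np.cos(a)])
        P=np.array([o@X,o[2]])-e;D=np.array([d@X,d[2]]);A=D@D;B=P@D;C=P@P-.045**2
        if B*B<A*C:return None
        q=P+e+(-B-np.sqrt(B*B-A*C))/A*D
        t=np.pi-np.radians(30)-np.arctan2(q[1],q[0])
    return t
E
python3 - <<'E'
from lab import *
ci=robot.camera_info("wrist");f=robot.grab_frame("wrist");cv2.imwrite("pics/w4.png",f[:,:,::-1])
m=(f.max(2)<70).astype(np.uint8);n,l,s,c=cv2.connectedComponentsWithStats(m)
for i in range(1,n):
    if 6<s[i,4]<600 and 100<c[i,1]<300 and 200<c[i,0]<520:print(s[i],c[i].round(1),turn("wrist",c[i],ci))
E
```

```text
[198 181   6  73 165] [200.1 216.8] 0.7807056220269124
[247 189   7  30 155] [249.4 203.3] 0.641465846215052
[262 189  10  30 277] [266.1 203.2] 0.6429006818695311
[279 189  10  30 298] [283.5 203.5] 0.6478630030201147
[298 189   6  30 176] [300.5 203.6] 0.6497564569394514
[313 189  10  30 272] [318.  203.6] 0.6509976799316557
[334 189   4  30 100] [335.2 204.3] 0.6588023731024721
[346 189  10  30 300] [350.5 203.5] 0.6502094802444716
[369 189   7  30 167] [372.3 203.9] 0.6539264327158993
[383 189   5  30  96] [384.8 203.5] 0.6481647044924315
[390 189  11  30 283] [395.5 203.4] 0.6462333038644761
[411 189  11  30 273] [416.1 203.6] 0.6463828419169615
[237 190   5  30  98] [238.8 203.6] 0.6433930315899845
[427 190  11  29 271] [432.3 203.9] 0.6475801470142764
[446 190   5  29  83] [448.1 203.8] 0.6435097936751693
[454 190   8  29 143] [457.7 204.5] 0.649890566831022
[466 191   7  28 133] [469.2 204.4] 0.6464175967920671
[479 191  10  29 230] [483.7 204.6] 0.6447054367202798
```

View pics/w4.png

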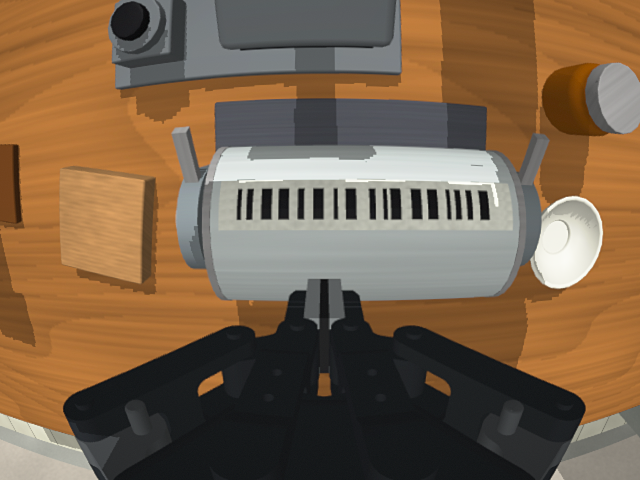

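Label bars are centred at row ~204 (columns 237–489), which gives a turn of about 0.65 rad. The next stroke should be about 26 mm.

Request:
move_arm([
  {"jaw": 1, "dx": 0.002, "dy": 0, "dz": 0.018, "ax": 0, "ay": 0, "az": 0},
  {"jaw": 1, "dx": 0, "dy": 0, "dz": 0.003, "ax": 0, "ay": 0, "az": 0},
  {"jaw": 1, "dx": 0, "dy": 0, "dz": 0.001, "ax": 0, "ay": 0, "az": 0},
  {"jaw": 1, "dx": 0, "dy": 0, "dz": 0.0, "ax": 0, "ay": 0, "az": 0},
])

```text
time_s: 12.72
ee_pos: [0.6836, -0.0248, 0.1354]
orientation: [[-1.0, 0.029, 0.0], [0.029, 1.0, -0.0], [-0.0, -0.0, -1.0]]
wrist_force: [-0.9, -0.5, 0.1]
opening: 0.0003
grip_force: 0.0
```

Request:
move_arm([
  {"jaw": 1, "dx": 0, "dy": 0, "dz": 0.001, "ax": 0, "ay": 0, "az": 0},
  {"jaw": 1, "dx": 0, "dy": 0, "dz": 0.0, "ax": 0, "ay": 0, "az": 0},
])

```text
time_s: 12.98
ee_pos: [0.6837, -0.0248, 0.1341]
orientation: [[-1.0, 0.029, 0.0], [0.029, 1.0, 0.0], [-0.0, 0.0, -1.0]]
wrist_force: [0.1, -0.5, 0.2]
opening: 0.0004
grip_force: 0.0
```

Request:
move_arm([
  {"jaw": 1, "dx": 0, "dy": 0, "dz": 0.0008, "ax": 0, "ay": 0, "az": 0},
  {"jaw": 1, "dx": 0, "dy": 0, "dz": 0.0, "ax": 0, "ay": 0, "az": 0},
])

```text
time_s: 13.22
ee_pos: [0.6837, -0.0248, 0.1334]
orientation: [[-1.0, 0.029, 0.001], [0.029, 1.0, -0.0], [-0.001, -0.0, -1.0]]
wrist_force: [0.2, 0.0, 1.3]
opening: -0.0001
grip_force: 0.9
```

Request:
move_arm([
  {"jaw": 1, "dx": 0, "dy": 0, "dz": 0.0006, "ax": 0, "ay": 0, "az": 0},
  {"jaw": 1, "dx": 0, "dy": 0, "dz": 0.0, "ax": 0, "ay": 0, "az": 0},
])

```text
time_s: 13.48
ee_pos: [0.684, -0.0248, 0.1332]
orientation: [[-1.0, 0.029, 0.001], [0.029, 1.0, -0.0], [-0.001, -0.0, -1.0]]
wrist_force: [0.6, 0.4, 4.4]
opening: 0.0
grip_force: 2.5
```

Request:
move_arm([
  {"jaw": 1, "dx": 0, "dy": 0, "dz": 0.0006, "ax": 0, "ay": 0, "az": 0},
  {"jaw": 1, "dx": 0, "dy": 0, "dz": 0.0, "ax": 0, "ay": 0, "az": 0},
])

```text
time_s: 13.72
ee_pos: [0.6844, -0.0249, 0.1331]
orientation: [[-1.0, 0.029, 0.003], [0.029, 1.0, -0.0], [-0.003, -0.0, -1.0]]
wrist_force: [0.6, -0.0, 6.9]
opening: 0.0001
grip_force: 3.3
```

Request:
move_arm([
  {"jaw": 1, "dx": 0.0025, "dy": 0, "dz": -0.0004, "ax": 0, "ay": 0, "az": 0},
  {"jaw": 1, "dx": 0.0025, "dy": 0, "dz": -0.0005, "ax": 0, "ay": 0, "az": 0},
])

```text
time_s: 13.98
ee_pos: [0.6802, -0.0247, 0.134]
orientation: [[-1.0, 0.029, 0.004], [0.029, 1.0, -0.0], [-0.004, -0.0, -1.0]]
wrist_force: [2.6, -0.2, 4.9]
opening: 0.0001
grip_force: 2.6
```

Request:
move_arm([
  {"jaw": 1, "dx": 0.0025, "dy": 0, "dz": -0.0003, "ax": 0, "ay": 0, "az": 0},
  {"jaw": 1, "dx": 0.0025, "dy": 0, "dz": -0.0003, "ax": 0, "ay": 0, "az": 0},
])

```text
time_s: 14.22
ee_pos: [0.675, -0.0246, 0.1346]
orientation: [[-1.0, 0.029, 0.004], [0.029, 1.0, -0.0], [-0.004, -0.0, -1.0]]
wrist_force: [2.7, 0.2, 5.1]
opening: 0.0003
grip_force: 2.6
```

Request:
move_arm([
  {"jaw": 1, "dx": 0.0025, "dy": 0, "dz": -0.0002, "ax": 0, "ay": 0, "az": 0},
  {"jaw": 1, "dx": 0.0025, "dy": 0, "dz": -0.0001, "ax": 0, "ay": 0, "az": 0},
])

```text
time_s: 14.48
ee_pos: [0.67, -0.0244, 0.1349]
orientation: [[-1.0, 0.029, 0.004], [0.029, 1.0, -0.0], [-0.004, -0.0, -1.0]]
wrist_force: [2.8, 0.1, 5.6]
opening: 0.0
grip_force: 2.8
```

Request:
move_arm([
  {"jaw": 1, "dx": 0.0025, "dy": 0, "dz": 0, "ax": 0, "ay": 0, "az": 0},
  {"jaw": 1, "dx": 0.0025, "dy": 0, "dz": 0, "ax": 0, "ay": 0, "az": 0},
])

```text
time_s: 14.72
ee_pos: [0.6652, -0.0243, 0.1352]
orientation: [[-1.0, 0.029, 0.004], [0.029, 1.0, -0.0], [-0.004, -0.0, -1.0]]
wrist_force: [2.8, 0.2, 7.2]
opening: 0.0001
grip_force: 3.4
```

Request:
move_arm([
  {"jaw": 1, "dx": 0.0025, "dy": 0, "dz": 0.0001, "ax": 0, "ay": 0, "az": 0},
  {"jaw": 1, "dx": 0.0025, "dy": 0, "dz": 0.0002, "ax": 0, "ay": 0, "az": 0},
])

```text
time_s: 14.98
ee_pos: [0.6605, -0.0242, 0.1354]
orientation: [[-1.0, 0.029, 0.005], [0.029, 1.0, -0.0], [-0.005, -0.0, -1.0]]
wrist_force: [2.2, -1.3, 9.1]
opening: 0.0001
grip_force: 4.4
```

Request:
move_arm([
  {"jaw": 1, "dx": 0, "dy": 0, "dz": -0.025, "ax": 0, "ay": 0, "az": 0},
  {"jaw": 1, "dx": -0.026, "dy": 0, "dz": 0, "ax": 0, "ay": 0, "az": 0},
  {"jaw": 1, "dx": 0, "dy": 0, "dz": 0, "ax": 0, "ay": 0, "az": 0},
])

```text
time_s: 15.35
ee_pos: [0.6854, -0.0249, 0.1575]
orientation: [[-1.0, 0.029, -0.0], [0.029, 1.0, -0.0], [0.0, -0.0, -1.0]]
wrist_force: [0.2, -0.7, 0.3]
opening: -0.0
grip_force: 0.0
```

```bash
cat > m.py <<'E'
from lab import *
import sys
print(robot.observe()["ee_pos"],robot.observe()["time_s"])
ci=robot.camera_info("wrist");f=robot.grab_frame("wrist");cv2.imwrite(f"pics/{sys.argv[1]}.png",f[:,:,::-1])
m=(f.max(2)<70).astype(np.uint8);n,l,s,c=cv2.connectedComponentsWithStats(m)
for i in range(1,n):
    if 40<s[i,4]<600 and 100<c[i,1]<300 and 230<c[i,0]<500 and s[i,2]<15:print(s[i],c[i].round(1),turn("wrist",c[i],ci))
E
python3 m.py w5
```

```text
[ 0.68539466 -0.02485545  0.15752905] 15.35
[281 153  11  19 165] [285.7 162.1] 0.11614990567840078
[300 153   6  19  91] [301.9 161.6] 0.11037152947846085
[314 153   9  18 155] [318.2 161.7] 0.11465020104119672
[344 153  11  19 169] [348.9 162.2] 0.12243401039666413
[366 153   7  19  87] [369.  162.4] 0.12205929596049048
[241 154   7  19  50] [243.8 163.5] 0.12409516424307787
[251 154   8  19  85] [253.8 162.6] 0.11279817042533624
[264 154  12  18 160] [269.7 162.6] 0.12004700175779037
[379 154   5  18  47] [381.1 162.7] 0.12460625713678297
[386 154  11  18 148] [391.  162.6] 0.11975956302540647
[405 154  12  19 148] [410.6 163.5] 0.12623936636809985
[420 155  13  18 148] [425.9 163.8] 0.12322458009391246
[437 156   8  18  43] [440.8 164.1] 0.11994256902524736
[445 156  10  18  76] [449.9 164.4] 0.11859524258683196
[456 157  10  18  72] [460.9 165.3] 0.12674024633566772
[468 157  14  18 126] [474.7 165.9] 0.12417024679807742
```

Turn is about 0.12 rad by vision, and travel agrees. One short 5.5 mm stroke is left.

Request:
move_arm([
  {"jaw": 1, "dx": 0.0125, "dy": 0, "dz": 0.018, "ax": 0, "ay": 0, "az": 0},
  {"jaw": 1, "dx": 0, "dy": 0, "dz": 0.003, "ax": 0, "ay": 0, "az": 0},
  {"jaw": 1, "dx": 0, "dy": 0, "dz": 0.0005, "ax": 0, "ay": 0, "az": 0},
  {"jaw": 1, "dx": 0, "dy": 0, "dz": 0.0, "ax": 0, "ay": 0, "az": 0},
])

```text
time_s: 15.9
ee_pos: [0.6724, -0.0245, 0.1375]
orientation: [[-1.0, 0.029, 0.001], [0.029, 1.0, -0.0], [-0.001, -0.0, -1.0]]
wrist_force: [-0.2, -0.4, 0.3]
opening: 0.0002
grip_force: 0.0
```

Request:
move_arm([
  {"jaw": 1, "dx": 0, "dy": 0, "dz": 0.0005, "ax": 0, "ay": 0, "az": 0},
  {"jaw": 1, "dx": 0, "dy": 0, "dz": 0.0, "ax": 0, "ay": 0, "az": 0},
])

```text
time_s: 16.15
ee_pos: [0.6723, -0.0245, 0.1366]
orientation: [[-1.0, 0.029, 0.0], [0.029, 1.0, -0.0], [-0.0, -0.0, -1.0]]
wrist_force: [-0.4, -0.5, -0.4]
opening: 0.0002
grip_force: 0.0
```

Request:
move_arm([
  {"jaw": 1, "dx": 0, "dy": 0, "dz": 0.0005, "ax": 0, "ay": 0, "az": 0},
  {"jaw": 1, "dx": 0, "dy": 0, "dz": 0.0, "ax": 0, "ay": 0, "az": 0},
])

```text
time_s: 16.4
ee_pos: [0.6721, -0.0245, 0.1358]
orientation: [[-1.0, 0.029, -0.0], [0.029, 1.0, 0.0], [0.0, 0.0, -1.0]]
wrist_force: [-0.7, -0.5, 0.7]
opening: 0.0
grip_force: 0.0
```

Request:
move_arm([
  {"jaw": 1, "dx": 0, "dy": 0, "dz": 0.0006, "ax": 0, "ay": 0, "az": 0},
  {"jaw": 1, "dx": 0, "dy": 0, "dz": 0.0, "ax": 0, "ay": 0, "az": 0},
])

```text
time_s: 16.65
ee_pos: [0.6721, -0.0245, 0.1356]
orientation: [[-1.0, 0.029, 0.0], [0.029, 1.0, 0.0], [-0.0, 0.0, -1.0]]
wrist_force: [-0.9, 0.2, 1.7]
opening: -0.0
grip_force: 1.0
```

Request:
move_arm([
  {"jaw": 1, "dx": 0, "dy": 0, "dz": 0.0006, "ax": 0, "ay": 0, "az": 0},
  {"jaw": 1, "dx": 0, "dy": 0, "dz": 0.0, "ax": 0, "ay": 0, "az": 0},
])

```text
time_s: 16.9
ee_pos: [0.6724, -0.0245, 0.1355]
orientation: [[-1.0, 0.029, 0.001], [0.029, 1.0, -0.0], [-0.001, -0.0, -1.0]]
wrist_force: [-0.8, -0.4, 5.3]
opening: 0.0004
grip_force: 2.7
```

Request:
move_arm([
  {"jaw": 1, "dx": 0, "dy": 0, "dz": 0.0004, "ax": 0, "ay": 0, "az": 0},
  {"jaw": 1, "dx": 0.002, "dy": 0, "dz": -0.0002, "ax": 0, "ay": 0, "az": 0},
  {"jaw": 1, "dx": 0.002, "dy": 0, "dz": -0.0002, "ax": 0, "ay": 0, "az": 0},
  {"jaw": 1, "dx": 0.0022, "dy": 0, "dz": -0.0001, "ax": 0, "ay": 0, "az": 0},
])

```text
time_s: 17.4
ee_pos: [0.6669, -0.0243, 0.1358]
orientation: [[-1.0, 0.029, 0.003], [0.029, 1.0, -0.0], [-0.003, -0.0, -1.0]]
wrist_force: [3.1, -0.9, 4.5]
opening: -0.0001
grip_force: 2.8
```

Request:
move_arm([
  {"jaw": 1, "dx": 0, "dy": 0, "dz": -0.02, "ax": 0, "ay": 0, "az": 0},
  {"jaw": 1, "dx": -0.02, "dy": 0, "dz": -0.01, "ax": 0, "ay": 0, "az": 0},
  {"jaw": 1, "dx": 0, "dy": 0, "dz": 0, "ax": 0, "ay": 0, "az": 0},
])

```text
time_s: 17.77
ee_pos: [0.6865, -0.0249, 0.1645]
orientation: [[-1.0, 0.029, 0.0], [0.029, 1.0, -0.0], [-0.0, -0.0, -1.0]]
wrist_force: [-0.5, 0.4, 0.3]
opening: -0.0001
grip_force: 0.0
```

```bash
python3 m.py w6
```

```text
[ 0.68650992 -0.02487416  0.16454876] 17.775
[254 147   8  14  68] [257.4 153.2] -0.008940460614519363
[267 146  12  15 123] [272.4 153.2] -0.0014486018991344274
[283 146  11  15 127] [287.7 153. ] 0.0007788119505005575
[301 146   6  15  69] [302.8 152.5] -0.005809845309718842
[315 146   8  15 114] [318.5 152.6] -0.00016572544674264833
[343 146  10  14 120] [347.5 152.5] -0.003965025490733964
[364 146   7  15  66] [366.7 152.8] -0.0008368057971277487
[382 147  12  14 111] [387.5 153.5] 0.0061429501652412455
[400 147  13  15 113] [406.3 154.5] 0.015290643261913317
[415 148  12  14 104] [420.8 154.5] 0.005856046140884086
[439 149  10  14  56] [443.9 155.7] 0.01231657740145442
[449 149  11  15  55] [454.3 156.1] 0.010622735043018583
[461 150  14  14  95] [467.6 156.6] 0.004953532505941993
```

View pics/w6.png

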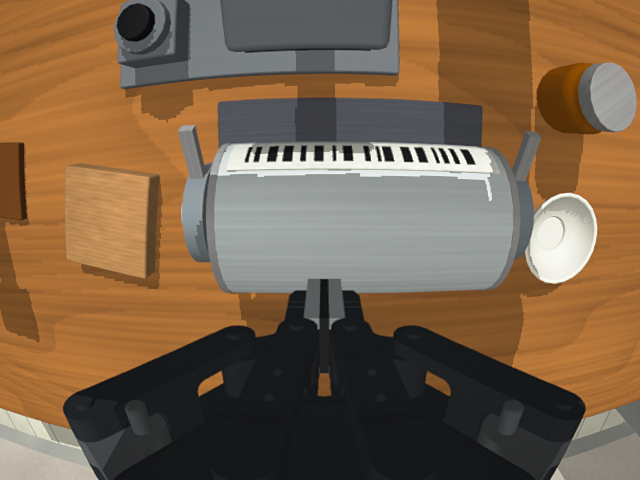

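The bars at row ~153 (columns 250–475) lie in line with the pointers, and turn is about 0.00. The finger is off the canister, so I'll go up and over to the button.

Request:
move_arm([
  {"jaw": 1, "dx": 0, "dy": 0, "dz": -0.045, "ax": 0, "ay": 0, "az": 0},
  {"jaw": 1, "dx": 0.03, "dy": -0.045, "dz": 0, "ax": 0, "ay": 0, "az": 0},
  {"jaw": 1, "dx": 0.04, "dy": -0.0456, "dz": 0, "ax": 0, "ay": 0, "az": 0},
  {"jaw": 1, "dx": 0.0443, "dy": -0.041, "dz": 0, "ax": 0, "ay": 0, "az": 0},
  {"jaw": 1, "dx": 0.04, "dy": 0, "dz": 0, "ax": 0, "ay": 0, "az": 0},
])

```text
time_s: 18.45
ee_pos: [0.5249, -0.1538, 0.2084]
orientation: [[-0.999, 0.032, -0.002], [0.032, 0.999, 0.0], [0.002, 0.0, -1.0]]
wrist_force: [0.4, -0.4, -0.5]
opening: -0.0002
grip_force: 0.0
```

Request:
move_arm([
  {"jaw": 1, "dx": 0, "dy": 0, "dz": 0.05, "ax": 0, "ay": 0, "az": 0},
  {"jaw": 1, "dx": 0, "dy": 0, "dz": 0.05, "ax": 0, "ay": 0, "az": 0},
  {"jaw": 1, "dx": 0, "dy": 0, "dz": 0.02, "ax": 0, "ay": 0, "az": 0},
  {"jaw": 1, "dx": 0, "dy": 0, "dz": 0, "ax": 0, "ay": 0, "az": 0},
])

```text
time_s: 18.95
ee_pos: [0.5253, -0.1513, 0.0872]
orientation: [[-1.0, 0.029, -0.005], [0.029, 1.0, 0.002], [0.005, 0.001, -1.0]]
wrist_force: [0.1, 0.1, 0.3]
opening: 0.0003
grip_force: 0.0
```

```bash
python3 - <<'E'
from h import *
print(robot.observe()["ee_pos"]);f=robot.grab_frame("wrist");ci=robot.camera_info("wrist")
g=robot.grab_frame("scene");a=cv2.resize(g[190:320,200:380,::-1],(360,260));cv2.imwrite("pics/w7.png",np.hstack([cv2.resize(f[:,:,::-1],(427,320)),cv2.copyMakeBorder(a,0,60,0,0,0)]))
E
```

```text
[ 0.52526078 -0.15126329  0.0872444 ]
```

View pics/w7.png

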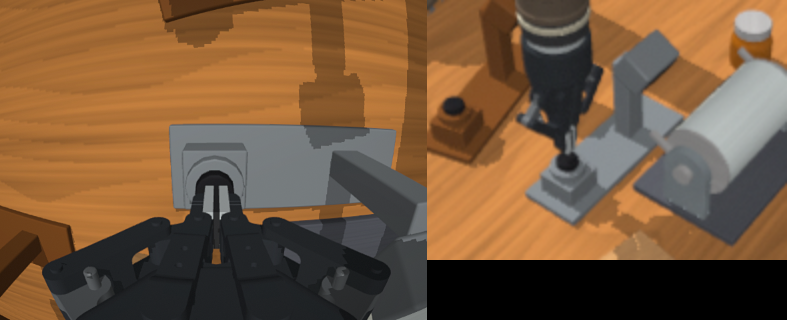

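The fingertip stands centred over the black button. Pressing.

Request:
move_arm([
  {"jaw": 1, "dx": -0.001, "dy": 0, "dz": 0.012, "ax": 0, "ay": 0, "az": 0},
  {"jaw": 1, "dx": 0, "dy": 0, "dz": 0.006, "ax": 0, "ay": 0, "az": 0},
  {"jaw": 1, "dx": 0, "dy": 0, "dz": 0.003, "ax": 0, "ay": 0, "az": 0},
  {"jaw": 1, "dx": 0, "dy": 0, "dz": 0, "ax": 0, "ay": 0, "az": 0},
])

```text
time_s: 19.55
ee_pos: [0.5292, -0.152, 0.0691]
orientation: [[-1.0, 0.029, 0.001], [0.029, 1.0, -0.0], [-0.001, -0.0, -1.0]]
wrist_force: [0.7, -1.0, 2.3]
opening: -0.0001
grip_force: 1.4
```

Request:
move_arm([
  {"jaw": 1, "dx": 0, "dy": 0, "dz": 0.002, "ax": 0, "ay": 0, "az": 0},
  {"jaw": 1, "dx": 0, "dy": 0, "dz": 0.001, "ax": 0, "ay": 0, "az": 0},
  {"jaw": 1, "dx": 0, "dy": 0, "dz": 0, "ax": 0, "ay": 0, "az": 0},
])

```text
time_s: 19.92
ee_pos: [0.5292, -0.1521, 0.0669]
orientation: [[-1.0, 0.029, 0.001], [0.029, 1.0, -0.0], [-0.001, -0.0, -1.0]]
wrist_force: [-2.1, 0.9, 9.3]
opening: 0.0002
grip_force: 4.7
```

Request:
move_arm([
  {"jaw": 1, "dx": 0, "dy": 0, "dz": 0.0008, "ax": 0, "ay": 0, "az": 0},
  {"jaw": 1, "dx": 0, "dy": 0, "dz": 0, "ax": 0, "ay": 0, "az": 0},
])

```text
time_s: 20.18
ee_pos: [0.5292, -0.152, 0.0669]
orientation: [[-1.0, 0.029, 0.002], [0.029, 1.0, -0.0], [-0.002, -0.0, -1.0]]
wrist_force: [-5.4, 1.1, 14.4]
opening: -0.0001
grip_force: 7.1
```

Request:
move_arm([
  {"jaw": 1, "dx": 0, "dy": 0, "dz": -0.02, "ax": 0, "ay": 0, "az": 0},
  {"jaw": 1, "dx": 0, "dy": 0, "dz": -0.05, "ax": 0, "ay": 0, "az": 0},
  {"jaw": 1, "dx": 0, "dy": 0, "dz": -0.05, "ax": 0, "ay": 0, "az": 0},
  {"jaw": 1, "dx": -0.03, "dy": 0.04, "dz": 0, "ax": 0, "ay": 0, "az": 0},
  {"jaw": 1, "dx": -0.04, "dy": 0.04, "dz": 0, "ax": 0, "ay": 0, "az": 0},
])

```text
time_s: 20.8
ee_pos: [0.6017, -0.0738, 0.1862]
orientation: [[-1.0, 0.031, 0.002], [0.031, 1.0, -0.0], [-0.002, -0.0, -1.0]]
wrist_force: [0.2, -1.3, -0.0]
opening: 0.0
grip_force: 0.0
```

Request:
move_arm([
  {"jaw": 1, "dx": -0.04, "dy": 0.04, "dz": 0, "ax": 0, "ay": 0, "az": 0},
  {"jaw": 1, "dx": -0.04, "dy": 0.007, "dz": 0, "ax": 0, "ay": 0, "az": 0},
  {"jaw": 1, "dx": 0, "dy": 0, "dz": 0.02, "ax": 0, "ay": 0, "az": 0},
  {"jaw": 1, "dx": 0, "dy": 0, "dz": 0, "ax": 0, "ay": 0, "az": 0},
])

```text
time_s: 21.3
ee_pos: [0.6815, -0.0291, 0.1623]
orientation: [[-1.0, 0.028, -0.005], [0.028, 1.0, 0.0], [0.005, -0.0, -1.0]]
wrist_force: [-0.6, -0.1, 0.4]
opening: 0.0001
grip_force: 0.0
```

```bash
python3 m.py w8
```

```text
[ 0.68147266 -0.02907606  0.1622566 ] 21.3
[262 156   8  16  74] [265.3 163.1] -0.008466463430076399
[276 156  10  15 129] [280.5 163.1] -0.0029900142716821065
[291 156  11  15 132] [295.8 162.8] -0.004909516617581211
[309 156   6  15  71] [311.3 163.1] 0.0044622801361633435
[323 156   9  15 127] [327.2 162.9] 0.001247704957336282
[351 156  11  15 128] [356.1 162.9] -0.0008612039305595509
[372 156   7  16  68] [375.3 162.9] -0.0055470849863170635
[391 157  11  15 118] [396.1 164. ] 0.009323726400054078
[409 157  12  16 114] [414.6 164.1] 0.0010670174117630715
[423 158  13  15 114] [429.4 165. ] 0.009383088865961842
[447 159  10  14  53] [452.  165.5] 0.0016029691907775145
[457 159  11  15  56] [462.5 165.9] 0.0017967200648278947
[469 160  14  15  94] [475.7 166.7] 0.004710989004716115
```

The label still reads about 0.00 rad, the button bottomed out and was released, and nothing touches the canister. Handing in.

```bash
python3 -c "
from rig import robot
print(robot.close_job())"
```

```text
the job is handed in; nothing more can be done
None
```

I handed the job in at about 21 s with the label measured at about 0.00 rad from the scanner, the finger off the canister, the button pressed to its stop and let go, and no sign that the jar, book or dish moved; no verdict came back.

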